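Build a closed kit tower from stacking trays

ROBOT

A 6-joint arm with a two-finger parallel gripper is mounted at the origin on a cart in front of the work surface, level with it; the furniture and walls round the work are solid. World frame = base frame: x ahead of the robot, y to its left, z up, the work surface at z = 0. Lengths are in mm, angles in rad, forces in N, time in s.
With the tool pointing down it reaches from about 400 to 925 mm from the base axis. Payload 12.5 kg.
Tool frame: the origin (TCP) lies between the finger pads; the fingertips stand 11 mm ahead of it and the grasp point (between the pads) lies 8 mm behind it (env.tip_extent is the distance from the TCP to the fingertips, in mm); x points along the fingers, z is the direction in which the jaws open and shut, and the axes are right-handed (so a half turn about x gives the same grasp; the last joint's range is limited). The gripper opens to 95 mm and grips with 3 to 60 N. Pads are 20 mm wide; open, the fingers measure 119 mm over their backs; the gripper's body (75 mm by 180 mm) begins 59 mm behind the grasp point.
Start: joints at [1.1, 0.491, 1.559, -0, 1.092, -0.106], TCP at [222.961, 583.896, 225.661] pointing down, gripper open.
Joint ranges: [-3.1, 3.1], [-0.84, 2.19], [0.05, 2.79], [-1.13, 4.28], [0.06, 2.93], [-2.69, 2.69]. Speed limits (rad/s): [2.22, 2.22, 2.79, 3.14, 3.14, 3.14].

INTERFACE

Orientations are given as [roll, pitch, yaw] about the fixed x, y, z axes, in that order (R = Rz(yaw) Ry(pitch) Rx(roll)).
In Python, from cell import status, imaging, env gives the robot as it stands. The module is installed in compiled form; this text tells all that it offers.
- The arm moves only by the tool apply_moves, never from a script. Its argument "increments" is a list of rows, each a list of 5 numbers: the closure, from 0 (fully open) to 1 (shut), then the shift along the tool's x, y, z in mm, then the turn about the tool's x in degrees. A call has 1 to 10 rows; each row shifts and turns the commanded pose from where the row before left it, along the tool's axes as they then stand; what a row does not reach is not made up. A row lasts 1/10 s, in which the tool goes at most 50 mm and 8.59 degrees, less where a joint would pass 70% of its speed; a pose out of reach is approached as far as the arm can. A call with a gripper value outside its range is refused whole. The fingers move at their own pace and stop on an object; the grip force is fixed at half the most. Time passes only in rows, so rows that do not move let the fingers close. It gives the time, the measured TCP pose, the force and the opening at its end, in the units of the state.
- status.state(): the state, without advancing time (a new reading comes with each control period).
- imaging.read_camera(name): name is "side" or "top" or "wrist"; returns a dict with "pixels" (420x560x3 uint8, red, green, blue), "fovy" (degrees; the focal length in pixels is half the picture's height over the tangent of half this angle, whatever the lens; pixels are square), "cx", "cy" (the principal point, pixels), "R" (3x3) and "t" (3): a world point X has camera coordinates R X + t. Camera axes: x right, y down, z forward; pixel columns grow to the right and rows downward; lengths in mm; the calibration is good to about 2 mm. A picture is of the moment at which its call begins. There is no depth.
- env.job_done(): hands the job in, once; it reports no verdict.
The state is a dict: "t": time; "joints": joint angles; "qvel": joint speeds; "tau": joint torques, N m; "eef_pos": TCP position; "tcp_rot": TCP orientation; "ft_force": force on the tool from outside, world axes, zero at the start; "moment": the same for the moment, N m; "opening": opening from 0.0 (shut) to 1.0 (fully open).
Only numpy, scipy, OpenCV 4.12 (cv2) and the standard library are available. Lean on these libraries where they do the work, as an engineer would, in place of code of your own. Each camera call takes 0.05 s, during which the arm holds its last target. There are 200 camera calls.

TASK

Make up the spares kit as a tower on the grey dock: the blue tray at the bottom with the silver heat sink in it, the yellow tray on top of that with the green terminal plug in it, and the red lid on the yellow tray. Each tray and the lid must drop squarely into the rim beneath it, the heat sink and the plug must lie on their undersides, flat on the tray floors, and the solder reel, the flux bottle and the wound choke are to be left where they stand.

Things in the scene. Friction and masses are not known exactly. Their poses are not given: they have to be found in the camera images.
- dock: grey rectangular frame on a dark steel base plate (62 x 112 x 4 mm) screwed to the bench. The frame is 50 mm along its x and 88 mm along its y, walls 3 mm thick, open inside (44 x 82 mm), rim 17 mm above the bench. Origin: centre of the underside, z up. A seated tray's origin is 14 mm above the dock's origin, with the axes parallel (or a half turn round).
- blue_tray: blue open tray, loose, about 0.09 kg, 50 (x) x 88 (y) x 30 mm high, walls 3 mm. Origin: centre of the foot's underside, z up. The foot, 34 x 72 x 3 mm, drops into the rim below with 5 mm play all round; the outer walls begin 3 mm above the origin and rest on that rim. Inner floor 44 x 82 mm, 6 mm above the origin. Grip across its x from outside. What sits on it has its origin 27 mm above this one.
- yellow_tray: yellow open tray, the same as the blue one in shape, size, weight, foot, floor height and origin.
- lid: red lid, loose, 0.07 kg, 50 (x) x 88 (y) mm, with the same foot (34 x 72 x 3 mm) as the trays; its plate lies 3 to 7 mm above the origin, and a black bar handle, 14 mm wide (x) and 40 mm long (y), stands on its middle from 7 to 27 mm above the origin. Origin: centre of the foot's underside, z up.
- heat_sink: silver finned aluminium heat sink, loose, 25 mm along x, 30 mm along y, 18 mm high, 0.02 kg. Origin: centre of the underside, z up. Can be gripped across its x.
- green_plug: green terminal plug with a row of white screw heads, loose, 30 mm along x, 18 mm along y, 12 mm high, 0.014 kg. Origin: centre of the underside, z up. Can be gripped across its y.
- solder_reel: reel of solder with blue flanges, 60 mm across, 56 mm high, origin centre of the underside; bystander, leave it alone.
- flux_bottle: white and yellow bottle with a red nozzle, 36 mm across, 88 mm high, origin centre of the underside; bystander, leave it alone.
- choke: orange ring wound with copper wire, lying flat, 36 mm across, 13 mm high, origin centre of the underside; bystander, leave it alone.

How it is judged (in metres and radians):
At the end, for the whole second after the job is handed in: Blue tray seated on the dock, yellow on blue, lid on yellow (each centred within 10 mm, height within 2.5 mm, square within 0.2 rad, level within 0.025 rad); heat sink on the floor of the blue tray and green plug on that of the yellow tray, both on their undersides; all at rest (horizontal distance between blue_tray and dock below 0.01 m and z of blue_tray in the frame of dock between 0.0115 and 0.0165 m and angle between the y axis of blue_tray and the y axis of dock, either way round below 0.2 rad and angle between each of blue_tray, yellow_tray, lid's own z axis and vertical below 0.025 rad and linear speed of each of blue_tray, heat_sink, yellow_tray, green_plug, lid below 0.01 m/s and z of heat_sink in the frame of blue_tray between 0.003 and 0.01 m and angle between each of heat_sink, green_plug's own z axis and vertical below 0.15 rad and x of heat_sink in the frame of blue_tray between -0.022 and 0.022 m and y of heat_sink in the frame of blue_tray between -0.041 and 0.041 m and horizontal distance between yellow_tray and blue_tray below 0.01 m and z of yellow_tray in the frame of blue_tray between 0.0245 and 0.0295 m and angle between the y axis of yellow_tray and the y axis of blue_tray, either way round below 0.2 rad and z of green_plug in the frame of yellow_tray between 0.003 and 0.01 m and x of green_plug in the frame of yellow_tray between -0.022 and 0.022 m and y of green_plug in the frame of yellow_tray between -0.041 and 0.041 m and horizontal distance between lid and yellow_tray below 0.01 m and z of lid in the frame of yellow_tray between 0.0245 and 0.0295 m and angle between the y axis of lid and the y axis of yellow_tray, either way round below 0.2 rad); the robot touches nothing.
It fails at once if the reel of solder is shoved or knocked over (moved over 20 mm or tipped) (distance of solder_reel from where it was at the start of the episode above 0.02 m or angle between solder_reel's own z axis and vertical above 0.5 rad).
It fails at once if the flux bottle is shoved or knocked over (moved over 20 mm or tipped) (distance of flux_bottle from where it was at the start of the episode above 0.02 m or angle between flux_bottle's own z axis and vertical above 0.5 rad).
It fails at once if the wound choke is shoved or knocked over (moved over 20 mm or tipped) (distance of choke from where it was at the start of the episode above 0.02 m or angle between choke's own z axis and vertical above 0.5 rad).
It also fails if it takes over 120 s, if anything falls off the work surface, if the arm or the gripper's body presses on something with over 40 N, if the wrist force passes 120 N, or if a joint passes its speed limit or range.

## Working session

There is one attempt and no reset: what is moved stays moved. The work goes in short steps, Python scripts to look and compute and a tool call to move; the robot and the scene stay as the last step left them, time stands still between calls to the robot, and variables do not carry over. Pictures are saved under pics/ and viewed, about 12 in all and at most 16, crops included, and the job is handed in when it is done.

Besides the shell and the picture viewer there is one more tool, called after "Emit:" as name(argument=value, ...), one argument or row to a line, values as JSON. apply_moves: Moves the arm, as the interface text tells. Its arguments: {"type":"object","properties":{"increments":{"type":"array"}},"required":["increments"]}

```bash
mkdir -p pics
cat > h.py <<'E'
import numpy as np, cv2
from cell import status, imaging, env
def shot(n,f=None):
    c=imaging.read_camera(n)
    if f: cv2.imwrite('pics/'+f,cv2.cvtColor(c['pixels'],cv2.COLOR_RGB2BGR))
    return c
def ray(c,u,v,z):
    f=210/np.tan(np.radians(c['fovy'])/2)
    R=np.array(c['R']);t=np.array(c['t']).ravel()
    d=R.T@np.array([(u-c['cx'])/f,(v-c['cy'])/f,1]);o=-R.T@t
    return o+d*(z-o[2])/d[2]
def proj(c,X):
    f=210/np.tan(np.radians(c['fovy'])/2)
    p=np.array(c['R'])@np.array(X)+np.array(c['t']).ravel()
    return f*p[0]/p[2]+c['cx'],f*p[1]/p[2]+c['cy']
E
python3 - <<'E'
from h import *
print(status.state())
a=shot('top','top0.png');b=shot('side','side0.png')
for c in(a,b):print(c['fovy'],c['cx'],c['cy'],(-np.array(c['R']).T@np.array(c['t']).ravel()).round(),np.array(c['R']).round(2).tolist())
E
```

```text
{'t': 0.0, 'joints': array([ 1.10041182e+00,  4.91573425e-01,  1.55947049e+00, -3.99804253e-06,
        1.09167319e+00, -1.05623666e-01]), 'qvel': array([ 0.00068767,  0.0021715 ,  0.00072052, -0.0005635 , -0.00017092,
       -0.00032856]), 'tau': array([-3.12435359e-04, -6.12643862e+01, -2.58193284e+01,  6.92458847e-02,
        4.81207995e-02, -6.77291882e-05]), 'eef_pos': array([222.84010993, 583.67269922, 225.04587573]), 'tcp_rot': array([ 3.03912231,  1.56967186, -2.03802566]), 'ft_force': array([ 0.13389038, -0.13066849, -0.05115813]), 'moment': array([ 0.03311521, -0.0311279 , -0.0092765 ]), 'opening': 0.9997742247511602}
49.08066048443449 283.68124609393453 212.02056335646884 [503. 285. 874.] [[0.01, -1.0, -0.03], [-1.0, -0.01, -0.09], [0.09, 0.03, -1.0]]
44.45703654066004 279.3017784497276 208.9741223648986 [ 399. 1223.  498.] [[-0.98, -0.18, 0.01], [-0.09, 0.42, -0.9], [0.16, -0.89, -0.43]]
```

View pics/top0.png

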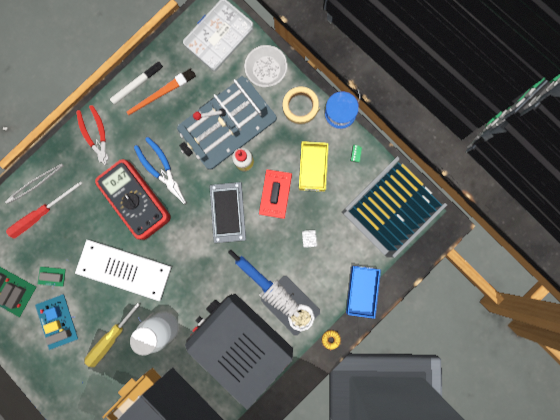

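View pics/side0.png

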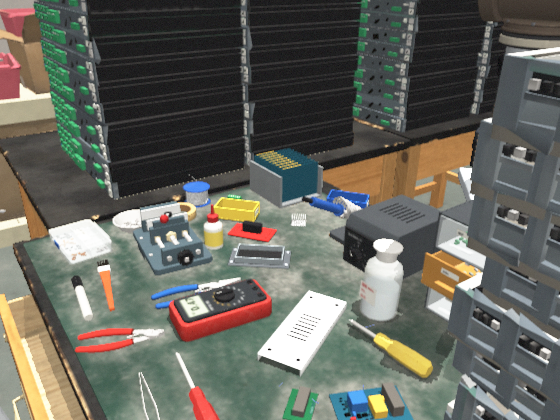

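The top view shows the dock at (228,212), blue tray (364,292), yellow tray (313,166), lid (275,193), heat sink (309,239) and plug (356,153). It also shows the bottle at (242,158), reel (341,110), choke (331,340), and a tall card box at (395,205). The side view agrees.

```bash
cat >> h.py <<'E'
def blobs(c,lo,hi,z,amin=40,roi=None,k=3):
    """HSV mask -> list of (area, centre xyz, rect sides mm, yaw deg of LONG side in world) on plane z"""
    hsv=cv2.cvtColor(c['pixels'],cv2.COLOR_RGB2HSV);m=cv2.inRange(hsv,np.array(lo),np.array(hi))
    if roi: q=np.zeros_like(m);x0,y0,x1,y1=roi;q[y0:y1,x0:x1]=m[y0:y1,x0:x1];m=q
    m=cv2.morphologyEx(m,cv2.MORPH_CLOSE,np.ones((k,k)))
    out=[]
    for ct in cv2.findContours(m,cv2.RETR_EXTERNAL,cv2.CHAIN_APPROX_NONE)[0]:
        if cv2.contourArea(ct)<amin: continue
        w=np.array([ray(c,u,v,z)[:2] for u,v in ct[:,0,:]],np.float32)
        r=cv2.minAreaRect(w);b=cv2.boxPoints(r);e=[b[1]-b[0],b[2]-b[1]]
        L=max(e,key=np.linalg.norm);yaw=np.degrees(np.arctan2(L[1],L[0]))%180
        out.append((cv2.contourArea(ct),np.round(r[0],1),np.round(sorted(r[1]),1),round(float(yaw),1),np.round(ct[:,0,:].mean(0))))
    return out
E
python3 - <<'E'
from h import *
c=shot('top')
for n,lo,hi,z,roi in [('blue',(100,120,60),(125,255,255),28,(335,250,390,330)),('yellow',(22,120,80),(34,255,255),28,(290,135,335,200)),('lid',(0,120,80),(8,255,255),7,(255,165,295,225)),('plug',(45,100,40),(85,255,255),10,(340,140,370,170)),('sink',(0,0,130),(180,60,255),15,(295,225,325,255)),('dock',(0,0,90),(180,60,255),17,(205,178,250,248)),('reel',(100,120,60),(125,255,255),56,(320,85,365,135)),('choke',(8,120,80),(28,255,255),6,(318,325,345,352)),('bottle',(0,120,80),(10,255,255),80,(230,145,255,170))]:
    for b in blobs(c,lo,hi,z,roi=roi): print(n,*b)
i=cv2.cvtColor(c['pixels'],cv2.COLOR_RGB2BGR)[80:300,190:450];cv2.imwrite('pics/c1.png',cv2.resize(i,(780,600),interpolation=cv2.INTER_CUBIC))
for p,z in [((344,209),60),((395,158),60),((445,208),60),((396,255),60)]: print('box',ray(c,*p,z).round())
w=shot('wrist');print((-np.array(w['R']).T@w['t']).round(),w['fovy'],np.array(w['R']).round(2).tolist())
E
```

```text
blue 1387.0 [432.8 168. ] [53.4 89.1] 172.8 [363. 292.]
yellow 1190.0 [663.8 258.9] [49.9 91. ] 176.8 [313. 166.]
lid 1131.5 [613.8 330.3] [50.3 87.4] 171.0 [275. 193.]
plug 110.5 [691.  177.1] [16.2 30.1] 170.5 [356. 153.]
sink 833.5 [526.7 264.6] [54.  54.1] 90.4 [309. 239.]
dock 3007.0 [576.6 420.1] [ 83.6 130.9] 0.9 [227. 212.]
reel 909.5 [761.6 209.4] [57.9 65. ] 179.8 [341. 109.]
choke 270.0 [343.1 224.2] [33.1 34.4] 0.1 [331. 340.]
bottle 85.5 [672.3 387.9] [17.8 19.5] 90.1 [241. 155.]
box [580. 205.  60.]
box [672. 114.  60.]
box [583.  28.  60.]
box [499. 115.  60.]
[145. 613. 385.] 58.75723078113027 [[0.36, 0.93, 0.0], [0.89, -0.34, 0.29], [0.27, -0.1, -0.96]]
```

View pics/c1.png

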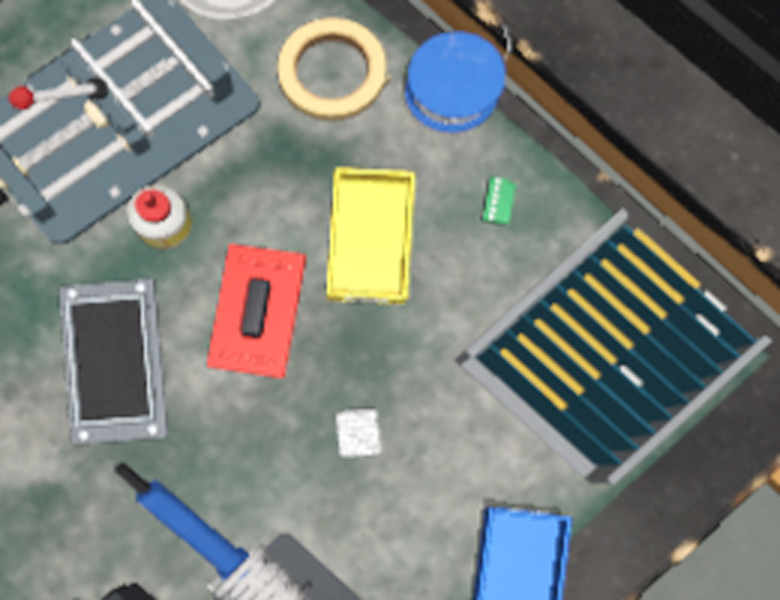

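Run:
```python
from h import *
a=shot('top');s=shot('side');w=shot('wrist','w0.png')
P=status.state()['eef_pos'];print('tcp',proj(a,P),proj(s,P))
i=cv2.cvtColor(s['pixels'],cv2.COLOR_RGB2BGR)[130:330,170:440];cv2.imwrite('pics/s1.png',cv2.resize(i,(800,593),interpolation=cv2.INTER_CUBIC))
def seg(x,y,zs): return [tuple(np.round(proj(s,(x,y,z))).astype(int)) for z in zs]
# candidate heights: top-view corner (344,199) card box left corner & (396,158)
for p in [(344,200),(399,155),(446,195),(205,300),(292,352)]:
    print(p,[(z,tuple(ray(a,*p,z)[:2].round()),tuple(np.round(proj(s,ray(a,*p,z))).astype(int))) for z in (0,40,80,120,160)])
```

```text
tcp (np.float64(79.3904029641935), np.float64(455.03073099087067)) (np.float64(502.29875639971783), np.float64(201.5189264098083))
(344, 200) [(0, (np.float64(603.0), np.float64(199.0)), (np.int64(270), np.int64(208))), (40, (np.float64(598.0), np.float64(203.0)), (np.int64(272), np.int64(192))), (80, (np.float64(594.0), np.float64(207.0)), (np.int64(273), np.int64(176))), (120, (np.float64(589.0), np.float64(211.0)), (np.int64(275), np.int64(160))), (160, (np.float64(584.0), np.float64(215.0)), (np.int64(277), np.int64(142)))]
(399, 155) [(0, (np.float64(690.0), np.float64(94.0)), (np.int64(244), np.int64(187))), (40, (np.float64(681.0), np.float64(103.0)), (np.int64(246), np.int64(173))), (80, (np.float64(673.0), np.float64(111.0)), (np.int64(248), np.int64(159))), (120, (np.float64(664.0), np.float64(120.0)), (np.int64(251), np.int64(144))), (160, (np.float64(656.0), np.float64(129.0)), (np.int64(253), np.int64(129)))]
(446, 195) [(0, (np.float64(613.0), np.float64(7.0)), (np.int64(281), np.int64(176))), (40, (np.float64(608.0), np.float64(19.0)), (np.int64(282), np.int64(163))), 
[... 338 characters left out ...]
(416.0), np.float64(453.0)), (np.int64(347), np.int64(259))), (80, (np.float64(420.0), np.float64(445.0)), (np.int64(347), np.int64(236))), (120, (np.float64(424.0), np.float64(437.0)), (np.int64(346), np.int64(212))), (160, (np.float64(428.0), np.float64(429.0)), (np.int64(346), np.int64(188)))]
(292, 352) [(0, (np.float64(318.0), np.float64(296.0)), (np.int64(400), np.int64(241))), (40, (np.float64(327.0), np.float64(296.0)), (np.int64(398), np.int64(223))), (80, (np.float64(335.0), np.float64(295.0)), (np.int64(396), np.int64(204))), (120, (np.float64(343.0), np.float64(294.0)), (np.int64(394), np.int64(184))), (160, (np.float64(352.0), np.float64(294.0)), (np.int64(391), np.int64(164)))]
```

View pics/s1.png

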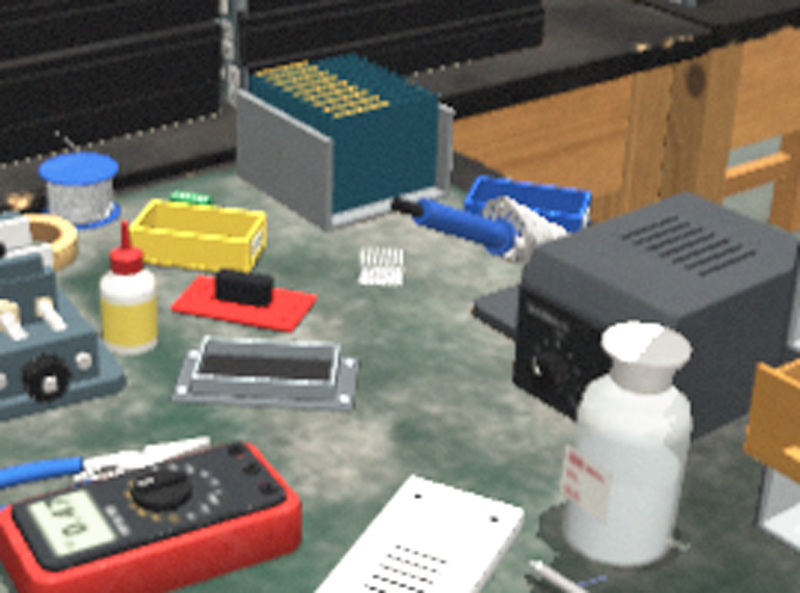

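The side crop shows the card box about 80–95 mm tall, its left corner at crop (238,90), and the solder station about 120 mm tall. Neither lies in my path at z=225. Next I'll write a planner that turns a target into tool-axis moves.

```bash
cat >> h.py <<'E'
from scipy.spatial.transform import Rotation as Ro
def plan(x,y,z,jaw):
    """turn (deg about tool x) first, then shift in tool axes"""
    s=status.state();R=Ro.from_euler('xyz',s['tcp_rot']);M=R.as_matrix();p=s['eef_pos']
    psi=np.degrees(np.arctan2(M[1,2],M[0,2]));q=np.degrees(s['joints'])
    best=None
    for k in(-2,-1,0,1,2):
        d=jaw+180*k-psi                      # world yaw change
        j6=q[5]-d+(np.degrees(np.arctan2(y,x))-q[0])
        if abs(j6)<150 and (best is None or abs(d)<abs(best[0])): best=(d,j6)
    d,j6=best
    M2=(R*Ro.from_euler('x',-d,degrees=True)).as_matrix()
    print('t',round(s['t'],1),'at',p.round(1),'jaw',round(psi,1),'j6',q[5].round(),'->',round(j6),'TURN',round(-d,1),'SHIFT xyz',(M2.T@(np.array([x,y,z])-p)).round(1),'op',round(s['opening'],3),'F',s['ft_force'].round(1))
E
python3 - <<'E'
from h import *
plan(433,168,225,82.8)
s=status.state();print(Ro.from_euler('xyz',s['tcp_rot']).as_matrix().round(3))
c=shot('top')
for p in [(275,290),(262,278)]: print([(z,tuple(ray(c,*p,z)[:2].round())) for z in(30,60,90)])
E
```

```text
t 0.3 at [223.  583.8 225.5] jaw 69.1 j6 -6.0 -> -62 TURN -13.7 SHIFT xyz [   0.6 -260.5 -386.2] op 1.001 F [ 0.   0.5 -1.6]
[[-0.    -0.934  0.357]
 [-0.     0.357  0.934]
 [-1.     0.    -0.   ]]
[(30, (np.float64(434.0), np.float64(327.0))), (60, (np.float64(437.0), np.float64(326.0))), (90, (np.float64(439.0), np.float64(324.0)))]
[(30, (np.float64(455.0), np.float64(351.0))), (60, (np.float64(457.0), np.float64(349.0))), (90, (np.float64(459.0), np.float64(347.0)))]
```

Emit:
apply_moves(
  increments=[
    [0,0,0,0,-7],
    [0,0,0,0,-6.7],
    [0,0,-20,-30,0],
    [0,0,-24,-36,0],
    [0,0,-24,-36,0],
    [0,0,-24,-36,0],
    [0,0,-24,-36,0],
    [0,0,-24,-36,0],
    [0,0,-24,-36,0],
    [0,0,-24,-36,0],
  ],
)

```text
t: 1.4
eef_pos: [374.6, 279.0, 225.9]
tcp_rot: [-0.892, 1.57, 0.554]
ft_force: [1.1, 0.6, 0.0]
opening: 1.002
```

Emit:
apply_moves(
  increments=[
    [0,0,-24,-36,0],
    [0,0,-24,-36,0],
    [0,0,-16,-25,0],
    [0,0,-8,-8,0],
    [0,0,0,0,0],
    [0,0,0,0,0],
  ],
)

```text
t: 2.0
eef_pos: [432.1, 168.0, 225.6]
tcp_rot: [0.723, 1.57, 2.168]
ft_force: [0.1, -0.1, 0.2]
opening: 1.002
```

Run:
```python
from h import *
w=shot('wrist','w1.png')
for z in(30,):
  for b in blobs(w,(100,120,60),(125,255,255),z,amin=2000): print(*b)
plan(433,168,225,82.8)
```

```text
4511.0 [430.7 166.8] [50.6 90.9] 172.8 [275. 185.]
t 2.0 at [431.9 168.3 225.6] jaw 82.8 j6 -70.0 -> -62 TURN 0.0 SHIFT xyz [ 0.6 -1.1 -0.1] op 0.998 F [-0.1  0.8  0.3]
```

View pics/w1.png

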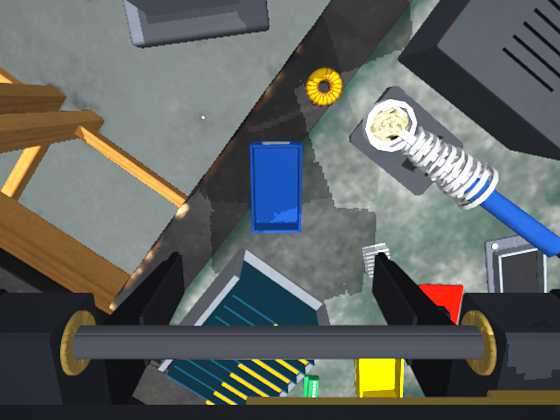

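The wrist view shows the blue tray at (275,185), between the fingers and clear of everything. I'll descend and grip it.

Emit:
apply_moves(
  increments=[
    [0,30,0.5,0,0],
    [0,40,0,-0.5,0],
    [0,40,0,-0.5,0],
    [0,40,0,0,0],
    [0,30,0,0,0],
    [0,20,0,0,0],
    [0,11,0,0,0],
    [0,0,0,0,0],
    [0.6,0,0,0,0],
    [0.6,0,0,0,0],
  ],
)

```text
t: 3.05
eef_pos: [432.2, 166.8, 15.6]
tcp_rot: [-1.175, 1.569, 0.271]
ft_force: [0.4, -0.1, -0.3]
opening: 0.886
```

Emit:
apply_moves(
  increments=[
    [0.7,0,0,0,0],
    [0.7,0,0,0,0],
    [0.7,0,0,0,0],
    [0.7,0,0,0,0],
    [0.7,0,0,0,0],
    [0.7,-10,0,0,0],
    [0.7,-20,0,0,0],
    [0.7,-30,0,0,0],
    [0.7,-40,0,0,0],
    [0.7,-40,0,0,0],
  ],
)

```text
t: 4.05
eef_pos: [431.2, 166.3, 156.5]
tcp_rot: [1.836, 1.57, -3.002]
ft_force: [0.8, -0.1, -0.2]
opening: 0.525
```

Run:
```python
from h import *
plan(545,370,200,90)
c=shot('top');f='pics/t2.png'
cv2.imwrite(f,cv2.resize(cv2.cvtColor(c['pixels'],cv2.COLOR_RGB2BGR)[170:260,190:270],(640,720))[:600])
```

```text
t 4.0 at [431.2 166.3 156.5] jaw 82.8 j6 -70.0 -> -56 TURN -7.2 SHIFT xyz [ -43.6 -113.8  203.7] op 0.525 F [ 0.8 -0.1 -0.2]
```

Run:
```python
from h import *
plan(640,420,200,90)
```

```text
t 4.1 at [433.2 166.9 161.9] jaw 82.8 j6 -70.0 -> -57 TURN -7.2 SHIFT xyz [ -36.3 -207.   253.2] op 0.525 F [1.9 0.6 5.2]
```

Emit:
apply_moves(
  increments=[
    [0.7,-20,0,0,-7.2],
    [0.7,-17,-20,25,0],
    [0.7,0,-27,33,0],
    [0.7,0,-27,33,0],
    [0.7,0,-27,33,0],
    [0.7,0,-27,33,0],
    [0.7,0,-27,33,0],
    [0.7,0,-27,33,0],
    [0.7,0,-15,20,0],
    [0.7,0,-10,10,0],
  ],
)

```text
t: 5.1
eef_pos: [639.1, 421.1, 191.1]
tcp_rot: [1.801, 1.57, -2.911]
ft_force: [-0.2, 0.5, -1.1]
opening: 0.528
```

Emit:
apply_moves(
  increments=[
    [0.7,0,0,0,0],
    [0.7,0,0,0,0],
  ],
)

```text
t: 5.3
eef_pos: [638.2, 419.0, 191.4]
tcp_rot: [2.076, 1.57, -2.636]
ft_force: [-0.5, 0.1, -2.1]
opening: 0.524
```

Run:
```python
from h import *
w=shot('wrist','w2.png')
plan(577,420,120,90)
for b in blobs(w,(0,0,100),(180,60,255),17,amin=1500): print(*b)
for b in blobs(w,(100,120,60),(125,255,255),180,amin=2000): print(*b)
```

```text
t 5.3 at [638.2 418.8 191.7] jaw 90.0 j6 -62.0 -> -54 TURN -0.0 SHIFT xyz [71.7 61.2  1.2] op 0.524 F [-0.4 -0.7 -0.6]
1584.0 [838.8 679.8] [45.2 78. ] 180.0 [517. 368.]
2706.5 [829.4 419.4] [ 74.4 173. ] 89.9 [288. 378.]
2084.5 [634.2 636.5] [41.  50.8] 128.6 [515. 189.]
53285.5 [627.  526.4] [297.4 339.2] 90.0 [414. 153.]
32305.5 [624.8 264.2] [191.4 276.4] 167.8 [ 73. 150.]
2565.5 [698.2 419.4] [16.6 59. ] 89.9 [278. 371.]
15770.5 [631.8 419.4] [59.5 73.7] 180.0 [278. 258.]
```

View pics/w2.png

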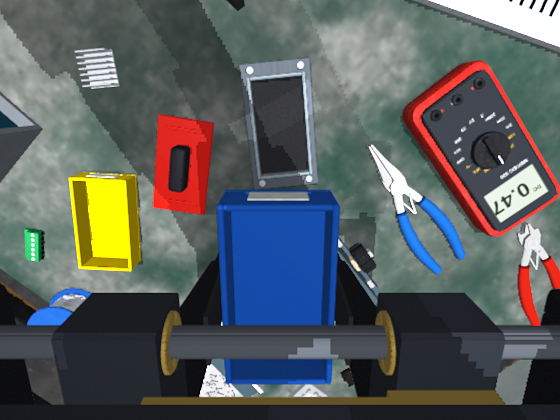

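The wrist view shows the blue tray squarely held, with the dock beyond it. The dock's screws are at about (248,70), (301,65), (309,180) and (261,183).

Run:
```python
from h import *
w=shot('wrist');g=cv2.cvtColor(w['pixels'],cv2.COLOR_RGB2GRAY)
P=[]
for u,v in [(248,70),(301,65),(309,180),(261,183)]:
    r=g[v-6:v+7,u-6:u+7].astype(float);m=np.clip(r-r.max()*.8,0,None);yy,xx=np.mgrid[-6:7,-6:7]
    uu,vv=u+(m*xx).sum()/m.sum(),v+(m*yy).sum()/m.sum();P.append(ray(w,uu,vv,5)[:2]);print(round(uu,1),round(vv,1),P[-1].round(1))
P=np.array(P);print('c',P.mean(0).round(1))
for i,j in((3,0),(2,1),(0,1),(3,2)):
    d=P[j]-P[i];print(np.linalg.norm(d).round(1),np.degrees(np.arctan2(d[1],d[0])).round(1))
for b in blobs(w,(22,120,80),(34,255,255),28,amin=1000): print('yel',*b)
for b in blobs(w,(0,120,80),(8,255,255),7,amin=1000,roi=(150,110,218,217)): print('lid',*b)
for b in blobs(w,(45,100,40),(85,255,255),10,amin=200,roi=(15,215,50,270)): print('plug',*b)
for b in blobs(w,(0,0,150),(180,50,255),17,amin=200,roi=(65,40,125,95),k=7): print('sink',*b)
for b in blobs(w,(100,120,60),(125,255,255),50,amin=200,roi=(20,280,100,330),k=7): print('reel',*b)
```

```text
249.6 69.8 [529.6 394.9]
300.2 64.6 [525.4 438.8]
308.7 178.2 [625.4 448.5]
262.3 182.6 [629.6 404.7]
c [577.5 421.7]
100.5 -174.4
100.5 -174.4
44.1 95.6
44.1 95.6
yel 2232.0 [858.8 467. ] [ 17.1 389. ] 89.9 [322. 400.]
yel 6155.5 [662.2 262.5] [60.2 94.2] 176.8 [105. 220.]
lid 4974.5 [613.4 330.5] [50.3 88.4] 171.3 [182. 164.]
plug 485.0 [690.8 179.6] [18.1 34.5] 169.6 [ 34. 245.]
sink 1330.0 [529.3 267.8] [30.7 31.3] 95.0 [97. 68.]
reel 848.0 [738.1 218.3] [24.2 70.9] 128.7 [ 59. 306.]
```

Run:
```python
from h import *
plan(577.5,421.7,60,95.6)
```

```text
t 5.4 at [638.3 418.7 192. ] jaw 90.0 j6 -62.0 -> -59 TURN -5.6 SHIFT xyz [132.   60.2   8.9] op 0.526 F [-0.3  0.4 -1.3]
```

Emit:
apply_moves(
  increments=[
    [0.7,0,10,2,-5.6],
    [0.7,10,20,3,0],
    [0.7,20,20,3,0],
    [0.7,35,10,1,0],
    [0.7,35,0,0,0],
    [0.7,20,0,0,0],
    [0.7,12,0,0,0],
    [0.7,0,0,0,0],
    [0.7,0,0,0,0],
  ],
)

```text
t: 6.3
eef_pos: [578.8, 423.5, 60.8]
tcp_rot: [-1.094, 1.569, 0.575]
ft_force: [0.1, -0.5, -0.2]
opening: 0.525
```

Run:
```python
from h import *
plan(577.5,421.7,28.5,95.6)
w=shot('wrist','w3.png');s=shot('side')
i=cv2.cvtColor(s['pixels'],cv2.COLOR_RGB2BGR)[200:290,200:320]
cv2.imwrite('pics/s2.png',cv2.resize(i,(800,600)))
```

```text
t 6.3 at [578.8 423.5  60.8] jaw 95.6 j6 -65.0 -> -59 TURN -0.0 SHIFT xyz [32.3  1.5 -1.7] op 0.525 F [ 0.1 -0.5 -0.2]
```

View pics/s2.png

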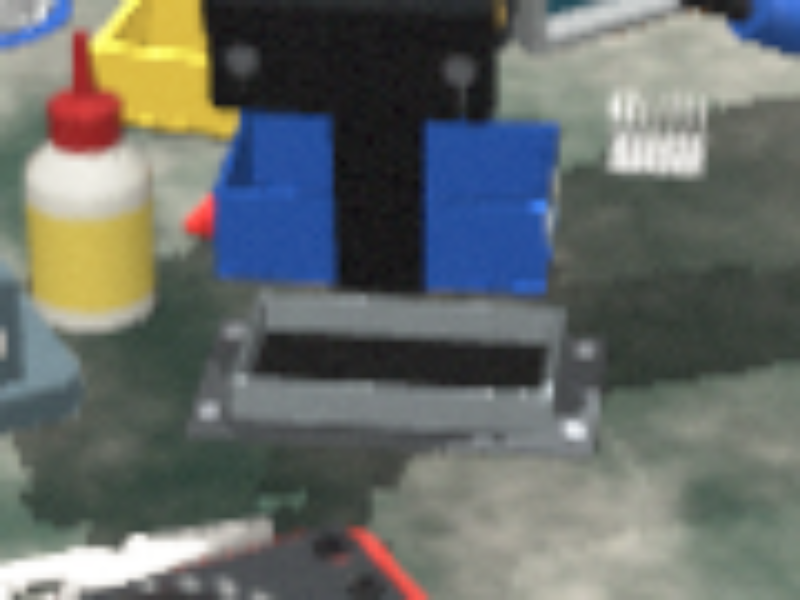

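The side crop shows the tray level above the dock. I'll lower, release and lift.

Emit:
apply_moves(
  increments=[
    [0.7,12,1.5,-1.7,0],
    [0.7,10,0,0,0],
    [0.7,6,0,0,0],
    [0.7,4,0,0,0],
    [0.7,0,0,0,0],
    [0.7,0,0,0,0],
  ],
)

```text
t: 7.0
eef_pos: [576.7, 421.4, 28.7]
tcp_rot: [2.23, 1.57, -2.385]
ft_force: [-5.6, -4.4, 12.9]
opening: 0.526
```

Emit:
apply_moves(
  increments=[
    [0.1,0,0,0,0],
    [0.1,0,0,0,0],
    [0.1,0,0,0,0],
    [0.1,0,0,0,0],
    [0.1,-20,0,0,0],
    [0.1,-40,0,0,0],
    [0.1,-40,0,0,0],
    [0.1,-40,0,0,0],
    [0.1,-30,0,0,0],
    [0,0,0,0,0],
  ],
)

```text
t: 8.0
eef_pos: [578.3, 422.5, 202.6]
tcp_rot: [-1.116, 1.563, 0.553]
ft_force: [0.1, -0.5, 1.2]
opening: 0.943
```

Run:
```python
from h import *
c=shot('top')
for b in blobs(c,(100,120,60),(125,255,255),42,roi=(195,170,265,260)): print(*b)
w=shot('wrist')
for b in blobs(w,(100,120,60),(125,255,255),44,amin=2000,roi=(180,80,380,300)): print(*b)
plan(528.5,266.5,190,95)
```

```text
5646.0 [575.4 422.1] [50.6 90.9] 5.7 [277. 193.]
t 8.1 at [577.  421.7 197.8] jaw 95.6 j6 -65.0 -> -68 TURN 0.6 SHIFT xyz [   7.7   61.8 -150.4] op 0.988 F [-0.6 -0.1 -0.5]
```

Emit:
apply_moves(
  increments=[
    [0,0,8,-30,0],
    [0,10,8,-40,0],
    [0,10,8,-40,0],
    [0,10,8,-30,0],
    [0,0,8,-10,0],
    [0,0,0,0,0],
    [0,0,0,0,0],
  ],
)

```text
t: 8.8
eef_pos: [552.1, 269.4, 167.6]
tcp_rot: [-0.623, 1.57, 1.046]
ft_force: [0.7, -0.3, -0.8]
opening: 1.001
```

Run:
```python
from h import *
w=shot('wrist','w4.png')
u,v=map(int,proj(w,(528.5,266.5,10)));print(u,v)
u0,v0=max(u-75,0),max(v-60,0)
cv2.imwrite('pics/w4c.png',cv2.resize(cv2.cvtColor(w['pixels'],cv2.COLOR_RGB2BGR)[v0:v0+120,u0:u0+150],(750,600)))
print(u0,v0)
for b in blobs(w,(0,0,140),(180,50,255),18,amin=300,roi=(u0,v0,u0+150,v0+120),k=7): print('sink',*b)
plan(528.5,266.5,100,95)
```

```text
276 172
201 112
sink 1032.0 [527.2 264.8] [24.7 30.6] 5.6 [275. 172.]
sink 2127.0 [497.7 303.3] [41.9 47.3] 6.6 [324. 136.]
t 8.8 at [552.1 269.7 167.7] jaw 95.6 j6 -76.0 -> -68 TURN 0.6 SHIFT xyz [67.7 23.9 -1.2] op 1.006 F [-0.2  0.4  0.6]
```

View pics/w4c.png

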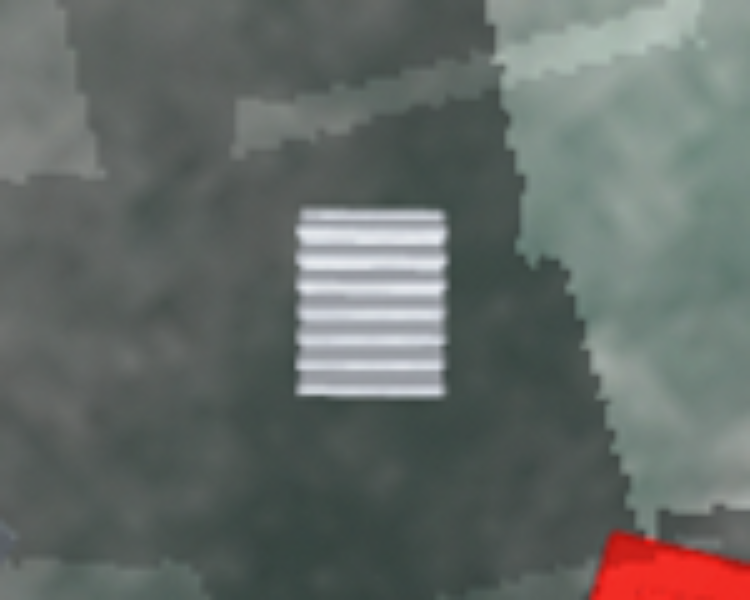

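The crop shows the heat sink upright with its fins across. It is 24.7 mm wide along the jaw direction, so I can grip it as the jaws stand.

Emit:
apply_moves(
  increments=[
    [0,10,12,-1.5,0],
    [0,30,13.4,-1.3,0],
    [0,40,0,0,0],
    [0,35,0,0,0],
    [0,25,0,0,0],
    [0,13.5,0,0,0],
    [0,0,0,0,0],
    [0.5,0,0,0,0],
    [0.9,0,0,0,0],
    [0.9,0,0,0,0],
  ],
)

```text
t: 9.85
eef_pos: [527.1, 263.5, 14.9]
tcp_rot: [-1.266, 1.569, 0.403]
ft_force: [0.1, -0.5, -0.6]
opening: 0.806
```

Emit:
apply_moves(
  increments=[
    [0.9,0,0,0,0],
    [0.9,0,0,0,0],
    [0.9,0,0,0,0],
    [0.9,0,0,0,0],
    [0.9,0,0,0,0],
    [0.9,0,0,0,0],
    [0.9,0,0,0,0],
  ],
)

```text
t: 10.55
eef_pos: [526.8, 263.2, 14.1]
tcp_rot: [-0.04, 1.571, 1.628]
ft_force: [0.1, 0.7, -0.3]
opening: 0.26
```

Run:
```python
from h import *
plan(577,421.8,140,5.6)
```

```text
t 10.6 at [526.8 263.2  14.1] jaw 95.6 j6 -75.0 -> 31 TURN 90.0 SHIFT xyz [-125.9  152.9   65.4] op 0.26 F [ 0.1  0.7 -0.3]
```

Emit:
apply_moves(
  increments=[
    [0.9,-15,0,0,0],
    [0.9,-25,0,0,0],
    [0.9,-35,0,0,8],
    [0.9,-35,0,0,8],
    [0.9,-16,0,0,8],
    [0.9,0,0,0,8],
    [0.9,0,0,0,8],
    [0.9,0,0,0,8],
    [0.9,0,0,0,8],
    [0.9,0,0,0,8],
  ],
)

```text
t: 11.55
eef_pos: [526.8, 263.2, 141.3]
tcp_rot: [-0.142, 1.57, 0.404]
ft_force: [0.2, 0.9, -0.1]
opening: 0.261
```

Emit:
apply_moves(
  increments=[
    [0.9,0,0,0,8],
    [0.9,0,0,0,8],
    [0.9,0,0,0,8],
    [0.9,0,0,0,2],
    [0.9,0,30,13,0],
    [0.9,0,35,15,0],
    [0.9,0,35,15,0],
    [0.9,0,35,15,0],
    [0.9,0,18,7.4,0],
    [0.9,0,0,0,0],
  ],
)

```text
t: 12.55
eef_pos: [576.9, 424.1, 140.8]
tcp_rot: [0.668, 1.57, 0.768]
ft_force: [-0.4, -0.5, -0.5]
opening: 0.26
```

Run:
```python
from h import *
plan(577,421.8,35,5.6)
```

```text
t 12.6 at [576.9 424.1 140.8] jaw 5.7 j6 25.0 -> 31 TURN 0.1 SHIFT xyz [105.8  -2.3  -0.2] op 0.26 F [-0.4 -0.5 -0.5]
```

Emit:
apply_moves(
  increments=[
    [0.9,20,-2.3,0,0],
    [0.9,30,0,0,0],
    [0.9,25,0,0,0],
    [0.9,15,0,0,0],
    [0.9,10,0,0,0],
    [0.9,5,0,0,0],
    [0.9,0,0,0,0],
    [0.9,0,0,0,0],
  ],
)

```text
t: 13.35
eef_pos: [577.6, 419.8, 36.2]
tcp_rot: [0.451, 1.569, 0.549]
ft_force: [-0.1, 0.4, 0.2]
opening: 0.258
```

Run:
```python
from h import *
plan(577,421.8,34,5.6)
```

```text
t 13.3 at [577.6 419.8  36.2] jaw 5.6 j6 25.0 -> 31 TURN -0.0 SHIFT xyz [ 2.2  2.1 -0.4] op 0.258 F [-0.1  0.4  0.2]
```

Emit:
apply_moves(
  increments=[
    [0.9,2,1.5,0,0],
    [0.9,0,0,0,0],
    [0.6,0,0,0,0],
    [0.6,0,0,0,0],
    [0.6,0,0,0,0],
    [0.6,-10,0,0,0],
    [0.6,-30,0,0,0],
    [0.6,-40,0,0,0],
    [0.6,-40,0,0,0],
    [0.4,-20,0,0,0],
  ],
)

```text
t: 14.35
eef_pos: [577.8, 421.6, 177.9]
tcp_rot: [0.454, 1.566, 0.552]
ft_force: [0.2, 0.4, 0.4]
opening: 0.442
```

Run:
```python
from h import *
c=shot('top','t3.png')
for b in blobs(c,(100,120,60),(125,255,255),42,roi=(195,170,265,260)): print('blue',*b)
for b in blobs(c,(0,0,130),(180,70,255),38,roi=(212,195,245,228)): print('sink',*b)
plan(663,260.5,200,86.8)
cv2.imwrite('pics/t3c.png',cv2.resize(cv2.cvtColor(c['pixels'],cv2.COLOR_RGB2BGR)[130:260,190:370],(800,578)))
```

```text
sink 904.0 [577.1 414.7] [59.  59.6] 90.4 [227. 211.]
t 14.4 at [578.4 422.  180.2] jaw 5.6 j6 25.0 -> -65 TURN -81.2 SHIFT xyz [ -19.9  -93.6 -156.4] op 0.473 F [0.3 0.8 2.3]
```

View pics/t3c.png

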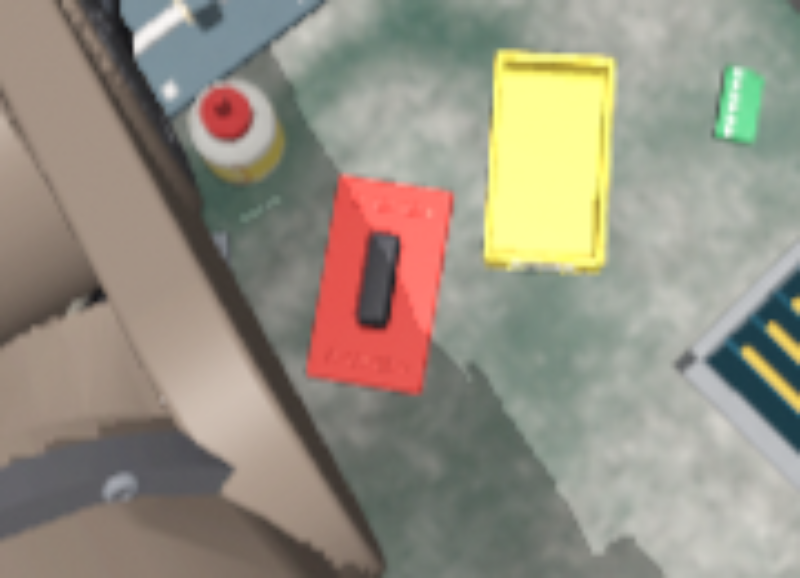

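The arm hides the dock from above, so I'll check the sink on the way to the yellow tray.

Emit:
apply_moves(
  increments=[
    [0,-10,0,0,-8.1],
    [0,-10,0,0,-8.1],
    [0,0,0,0,-8.1],
    [0,0,0,0,-8.1],
    [0,0,0,0,-8.1],
    [0,0,0,0,-8.1],
    [0,0,0,0,-8.1],
    [0,0,0,0,-8.1],
    [0,0,0,0,-8.1],
    [0,0,0,0,-8.3],
  ],
)

```text
t: 15.4
eef_pos: [576.9, 421.0, 193.1]
tcp_rot: [1.836, 1.57, -2.927]
ft_force: [-0.5, -0.1, 0.4]
opening: 1.0
```

Emit:
apply_moves(
  increments=[
    [0,0,-18,-30,0],
    [0,0,-24,-40,0],
    [0,0,-24,-40,0],
    [0,0,-18,-30,0],
    [0,0,-9,-15,0],
    [0,0,0,0,0],
    [0,0,0,0,0],
  ],
)

```text
t: 16.1
eef_pos: [660.8, 261.8, 193.1]
tcp_rot: [0.848, 1.57, 2.363]
ft_force: [-0.7, 1.0, -0.6]
opening: 1.002
```

Run:
```python
from h import *
c=shot('top');w=shot('wrist')
for b in blobs(c,(100,120,60),(125,255,255),42,roi=(195,170,265,260)): print('blue',*b)
for b in blobs(w,(22,120,80),(34,255,255),30,amin=1500,roi=(120,60,430,250)): print('yel',*b)
plan(663.5,259.5,60,86.8)
a=cv2.resize(cv2.cvtColor(c['pixels'],cv2.COLOR_RGB2BGR)[170:255,190:275],(420,420))
b=cv2.cvtColor(w['pixels'],cv2.COLOR_RGB2BGR)
cv2.imwrite('pics/m4.png',cv2.resize(np.hstack([a,b]),(800,343)))
```

```text
blue 1294.0 [578.1 421.1] [52.4 88.5] 5.7 [224. 211.]
yel 5324.0 [662.1 258.8] [50.4 91.5] 176.8 [273. 198.]
t 16.2 at [660.5 262.6 193.1] jaw 86.9 j6 -71.0 -> -65 TURN 0.1 SHIFT xyz [133.1  -3.2  -3. ] op 0.998 F [-0.4 -0.4  0.4]
```

View pics/m4.png

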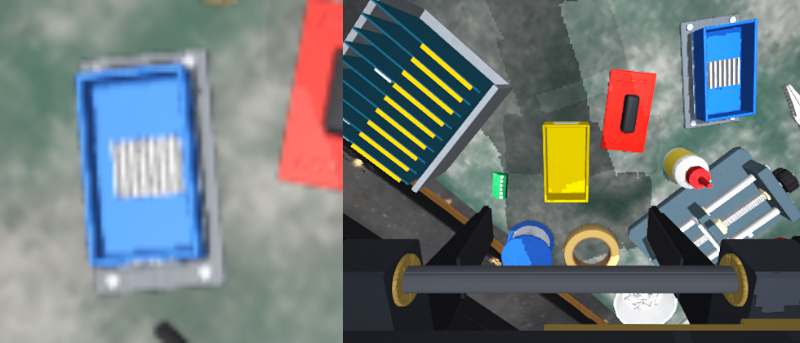

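The sink lies flat in the blue tray on the dock. For the yellow tray I'll grip 8 mm off-centre, away from the lid's corner, with the jaws partly open.

Emit:
apply_moves(
  increments=[
    [0.25,20,-5,-1.5,0],
    [0.25,35,-5.7,-2,0],
    [0.25,40,0,0,0],
    [0.25,40,0,0,0],
    [0.25,25,0,0,0],
    [0.25,18.5,0,0,0],
    [0.25,0,0,0,0],
    [0.25,0,0,0,0],
    [0.7,0,0,0,0],
    [0.7,0,0,0,0],
  ],
)

```text
t: 17.2
eef_pos: [671.9, 257.3, 15.5]
tcp_rot: [-1.17, 1.57, 0.345]
ft_force: [0.3, 0.6, -0.1]
opening: 0.634
```

Emit:
apply_moves(
  increments=[
    [0.7,0,0,0,0],
    [0.7,0,0,0,0],
    [0.7,0,0,0,0],
    [0.7,-10,0,0,0],
    [0.7,-20,0,0,0],
    [0.7,-35,0,0,0],
    [0.7,-40,0,0,0],
    [0.7,-40,0,0,0],
    [0.7,-20,0,0,0],
    [0.7,0,0,0,0],
  ],
)

```text
t: 18.2
eef_pos: [672.8, 257.3, 183.7]
tcp_rot: [-1.24, 1.565, 0.275]
ft_force: [0.9, -0.7, -1.7]
opening: 0.523
```

Run:
```python
from h import *
w=shot('wrist')
hsv=cv2.cvtColor(w['pixels'],cv2.COLOR_RGB2HSV)
plan(577.8+8*.995,421.5+8*.098,120,95.6)
```

```text
t 18.2 at [672. 257. 181.] jaw 86.8 j6 -71.0 -> -60 TURN -8.8 SHIFT xyz [ 60.9  69.8 172.9] op 0.523 F [ 0.4 -0.7 -2.5]
```

Emit:
apply_moves(
  increments=[
    [0.7,0,0,0,-4.4],
    [0.7,0,0,0,-4.4],
    [0.7,0,12,25,0],
    [0.7,0,16,40,0],
    [0.7,0,16,40,0],
    [0.7,0,13,35,0],
    [0.7,20,7,20,0],
    [0.7,25,5,13,0],
    [0.7,25,0,0,0],
    [0.7,0,0,0,0],
  ],
)

```text
t: 19.25
eef_pos: [583.8, 421.6, 104.2]
tcp_rot: [2.012, 1.562, -2.601]
ft_force: [-0.2, 0.6, -2.0]
opening: 0.523
```

Emit:
apply_moves(
  increments=[
    [0.7,0,0,0,0],
    [0.7,0,0,0,0],
  ],
)

```text
t: 19.45
eef_pos: [586.8, 422.3, 110.5]
tcp_rot: [-1.125, 1.57, 0.542]
ft_force: [0.2, -0.3, -1.3]
opening: 0.526
```

Run:
```python
from h import *
plan(577.8+9*.995,421.5+9*.098,56,95.6)
s=shot('side');w=shot('wrist')
a=cv2.resize(cv2.cvtColor(s['pixels'],cv2.COLOR_RGB2BGR)[170:290,190:320],(455,420))
b=cv2.cvtColor(w['pixels'],cv2.COLOR_RGB2BGR)
cv2.imwrite('pics/m5.png',cv2.resize(np.hstack([a,b[:,130:430]]),(800,445)))
```

```text
t 19.4 at [586.8 422.3 110.5] jaw 95.6 j6 -65.0 -> -60 TURN -0.0 SHIFT xyz [54.5  0.1  0.1] op 0.526 F [ 0.2 -0.3 -1.3]
```

View pics/m5.png

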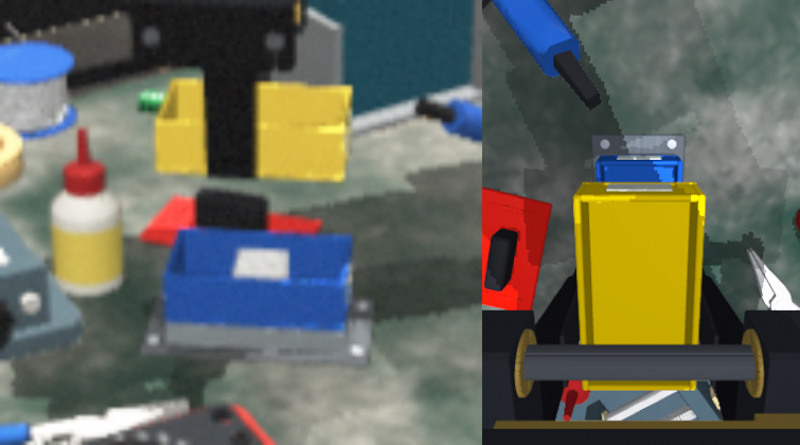

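The yellow tray hangs square over the blue one in both views. I'll lower and release it.

Emit:
apply_moves(
  increments=[
    [0.7,15,0,0,0],
    [0.7,15,0,0,0],
    [0.7,12,0,0,0],
    [0.7,7,0,0,0],
    [0.7,5.5,0,0,0],
    [0.7,0,0,0,0],
    [0.7,0,0,0,0],
  ],
)

```text
t: 20.25
eef_pos: [586.1, 422.4, 56.0]
tcp_rot: [2.594, 1.571, -2.02]
ft_force: [-4.3, -3.4, 8.2]
opening: 0.526
```

Emit:
apply_moves(
  increments=[
    [0.3,0,0,0,0],
    [0.3,0,0,0,0],
    [0.3,0,0,0,0],
    [0.3,0,0,0,0],
    [0.3,-15,0,0,0],
    [0.3,-40,0,0,0],
    [0.3,-40,0,0,0],
    [0.3,-40,0,0,0],
    [0.3,-10,0,0,0],
    [0.3,0,0,0,0],
  ],
)

```text
t: 21.25
eef_pos: [586.6, 422.8, 203.0]
tcp_rot: [-1.118, 1.567, 0.551]
ft_force: [0.7, 0.4, -0.2]
opening: 0.702
```

Run:
```python
from h import *
plan(730,185,200,100)
```

```text
t 21.2 at [586.6 422.8 203. ] jaw 95.6 j6 -65.0 -> -86 TURN -4.4 SHIFT xyz [   3.   -99.9 -259.1] op 0.702 F [ 0.7  0.4 -0.2]
```

Run:
```python
from h import *
c=shot('top');im=cv2.resize(cv2.cvtColor(c['pixels'],cv2.COLOR_RGB2BGR)[40:265,300:560],(780,675))
def foot(x,y,jaw,z,col):
    a=np.radians(jaw);u=np.array([np.cos(a),np.sin(a)]);v=np.array([-u[1],u[0]])
    p=[proj(c,[*(np.array([x,y])+u*i*90+v*j*37.5),z]) for i,j in((1,1),(1,-1),(-1,-1),(-1,1))]
    cv2.polylines(im,[np.int32([[(a-300)*3,(b-40)*3] for a,b in p])],True,col,1)
foot(691,178,80,82,(255,255,255));foot(693,178,105,82,(0,255,255));foot(691,178,170,82,(0,0,255))
cv2.imwrite('pics/t5.png',im[:600])
plan(700,180,200,100)
```

```text
t 21.3 at [586.1 422.4 200.7] jaw 95.6 j6 -65.0 -> -86 TURN -4.4 SHIFT xyz [   0.7  -70.1 -258.5] op 0.701 F [ 0.5 -0.8 -0.7]
```

View pics/t5.png

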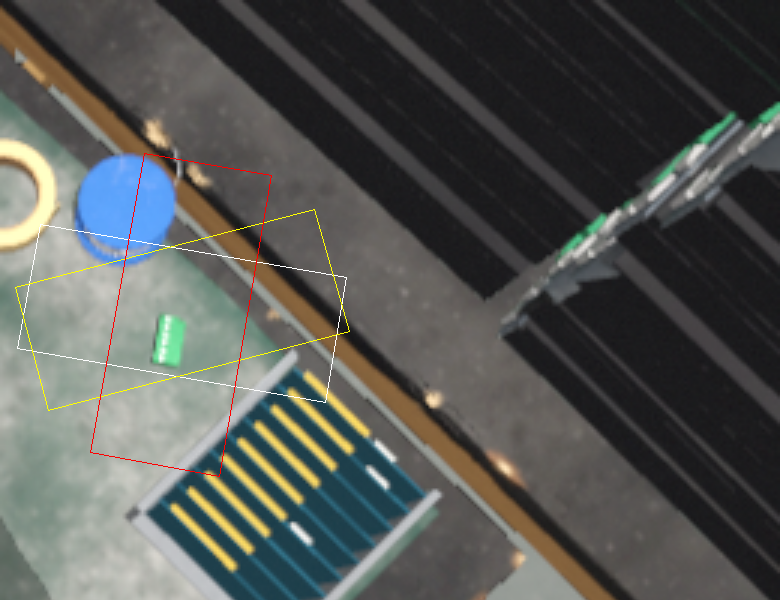

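The rack is far beyond the body. A jaw angle near 105° clears the card box's corner (crop 295,352). I'll go above the plug and measure once more.

Emit:
apply_moves(
  increments=[
    [0.3,0,0,-20,-5],
    [0.3,0,-8,-35,-4.5],
    [0.3,0,-10,-40,0],
    [0.3,0,-10,-40,0],
    [0.3,0,-10,-40,0],
    [0.3,0,-10,-40,0],
    [0.3,0,-10,-30,0],
    [0.3,0,0,-15,0],
    [0.3,0,0,0,0],
    [0.3,0,0,0,0],
  ],
)

```text
t: 22.3
eef_pos: [703.3, 185.5, 199.2]
tcp_rot: [1.211, 1.569, 3.046]
ft_force: [0.1, 1.0, -0.4]
opening: 0.699
```

Run:
```python
from h import *
w=shot('wrist','w6.png');c=shot('top')
for b in blobs(w,(45,100,40),(85,255,255),11,amin=200): print('plug',*b)
plan(693,178,180,105)
for b in blobs(c,(100,120,60),(125,255,255),42,roi=(195,170,265,260)): print('blue',*b)
for b in blobs(c,(22,120,80),(34,255,255),70,roi=(195,170,265,260)): print('yel',*b)
```

```text
plug 540.0 [691.1 176.4] [17.8 31.8] 170.8 [271. 177.]
t 22.4 at [703.3 186.3 199.9] jaw 105.2 j6 -96.0 -> -91 TURN 0.2 SHIFT xyz [19.9 12.1 -5.3] op 0.7 F [-0.1  0.3  0.6]
yel 1391.5 [579.3 421. ] [52.4 88.9] 5.6 [222. 209.]
```

Emit:
apply_moves(
  increments=[
    [0.35,20,5,-3,0],
    [0.35,35,5.3,-3.2,0],
    [0.35,40,0,0,0],
    [0.35,40,0,0,0],
    [0.35,30,0,0,0],
    [0.35,20,0,0,0],
    [0.35,0,0,0,0],
    [0.35,0,0,0,0],
  ],
)

```text
t: 23.2
eef_pos: [695.4, 177.4, 15.2]
tcp_rot: [0.797, 1.571, 2.633]
ft_force: [0.0, -0.4, 0.5]
opening: 0.647
```

Emit:
apply_moves(
  increments=[
    [0.95,0,0,0,0],
    [0.95,0,0,0,0],
    [0.95,0,0,0,0],
    [0.95,0,0,0,0],
    [0.95,0,0,0,0],
    [0.95,0,0,0,0],
    [0.95,0,0,0,0],
    [0.95,0,0,0,0],
  ],
)

```text
t: 24.0
eef_pos: [695.8, 176.1, 15.2]
tcp_rot: [-0.998, 1.571, 0.837]
ft_force: [0.0, -0.9, 0.3]
opening: 0.179
```

Run:
```python
from h import *
plan(660,220,100,105)
```

```text
t 24.0 at [695.8 176.1  15.2] jaw 105.1 j6 -96.0 -> -87 TURN 0.1 SHIFT xyz [-84.8  23.2  51.7] op 0.179 F [ 0.  -0.9  0.3]
```

Emit:
apply_moves(
  increments=[
    [0.95,-10,0,0,0],
    [0.95,-20,0,0,0],
    [0.95,-35,0,0,0],
    [0.95,-40,0,0,0],
    [0.95,-40,0,0,0],
    [0.95,-20,0,0,0],
    [0.95,0,0,0,0],
    [0.95,0,0,0,0],
  ],
)

```text
t: 24.8
eef_pos: [695.5, 176.0, 180.2]
tcp_rot: [-1.199, 1.571, 0.636]
ft_force: [-1.2, 0.8, -0.7]
opening: 0.18
```

Run:
```python
from h import *
w=shot('wrist','w7.png')
cv2.imwrite('pics/w7c.png',cv2.resize(cv2.cvtColor(w['pixels'],cv2.COLOR_RGB2BGR)[200:380,200:360],(533,600)))
plan(578,421,180,5.6)
for b in blobs(w,(45,100,40),(85,255,255),180-6,amin=50,roi=(200,200,360,380)): print('plug',*b)
```

```text
t 24.9 at [695.2 176.  179.2] jaw 105.1 j6 -96.0 -> -150 TURN -80.5 SHIFT xyz [  -0.7 -255.3   92.8] op 0.181 F [ 0.2 -0.4 -0.1]
plug 2062.5 [686.6 173.9] [17.  33.8] 15.9 [278. 260.]
```

View pics/w7c.png

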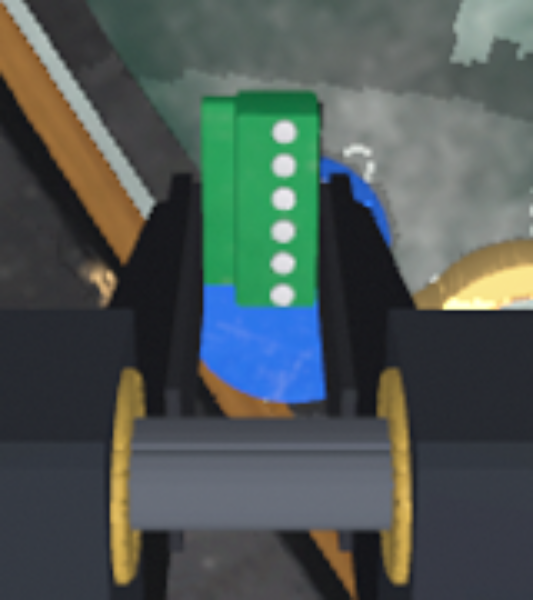

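The plug is aligned in the jaws, held about 6 mm towards +tool y from the TCP. I'll turn the other way (+99.5°) to stay clear of the wrist limit.

Emit:
apply_moves(
  increments=[
    [0.95,-5,0,0,8.3],
    [0.95,-5,0,0,8.3],
    [0.95,0,0,0,8.3],
    [0.95,0,0,0,8.3],
    [0.95,0,0,0,8.3],
    [0.95,0,0,0,8.3],
    [0.95,0,0,0,8.3],
    [0.95,0,0,0,8.3],
    [0.95,0,0,0,8.3],
    [0.95,0,0,0,8.3],
  ],
)

```text
t: 25.85
eef_pos: [695.3, 176.0, 188.1]
tcp_rot: [2.898, 1.568, -3.005]
ft_force: [-0.4, -0.9, -0.1]
opening: 0.18
```

Emit:
apply_moves(
  increments=[
    [0.95,0,0,0,8.3],
    [0.95,0,0,0,8.2],
    [0.95,0,30,-12,0],
    [0.95,0,35,-14,0],
    [0.95,0,38,-14,0],
    [0.95,0,38,-14,0],
    [0.95,0,38,-14,0],
    [0.95,0,35,-12,0],
    [0.95,0,20,-6,0],
    [0.95,0,0,0,0],
  ],
)

```text
t: 26.85
eef_pos: [586.0, 402.6, 188.8]
tcp_rot: [-2.857, 1.569, -2.756]
ft_force: [0.0, -0.8, 0.6]
opening: 0.179
```

Run:
```python
from h import *
w=shot('wrist','w8.png')
plan(578.8,415,63,5.6)
for b in blobs(w,(45,100,40),(85,255,255),status.state()['eef_pos'][2]-3,amin=50,roi=(150,150,400,400)): print('plug',*b)
cv2.imwrite('pics/w8c.png',w['pixels'][100:400,130:430,::-1])
```

```text
t 26.9 at [586.9 401.  189. ] jaw 5.7 j6 23.0 -> 30 TURN 0.1 SHIFT xyz [125.9  14.8  -6.5] op 0.183 F [ 0.6 -0.8 -0.4]
plug 2067.0 [584.3 413.3] [16.6 33.1] 96.5 [278. 260.]
```

View pics/w8c.png

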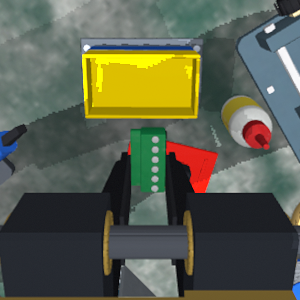

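Emit:
apply_moves(
  increments=[
    [0.95,20,8,-3.5,0],
    [0.95,30,6.8,-3,0],
    [0.95,20,0,0,0],
    [0.95,10,0,0,0],
    [0.95,0,0,0,0],
    [0.95,0,0,0,0],
    [0.95,0,0,0,0],
  ],
)

```text
t: 27.6
eef_pos: [580.3, 414.5, 111.5]
tcp_rot: [0.414, 1.569, 0.511]
ft_force: [0.1, 0.9, -1.3]
opening: 0.178
```

Run:
```python
from h import *
w=shot('wrist','w9.png');z=status.state()['eef_pos'][2]
plan(578.8,415,63,5.6)
for b in blobs(w,(45,100,40),(85,255,255),z-3,amin=50,roi=(150,150,400,400)): print('plug',*b)
hsv=cv2.cvtColor(w['pixels'],cv2.COLOR_RGB2HSV)
# screw heads row: white dots on plug
for b in blobs(w,(0,0,170),(180,50,255),z-3,amin=8,roi=(250,210,310,310),k=1): print('screw',b[1],b[4])
cv2.imwrite('pics/w9c.png',w['pixels'][100:400,130:430,::-1])
```

```text
t 27.6 at [580.1 414.6 111.4] jaw 5.6 j6 25.0 -> 30 TURN -0.0 SHIFT xyz [48.4  0.4 -1.3] op 0.181 F [-0.1 -0.6 -0.2]
plug 2014.0 [578.7 424.9] [16.7 32.6] 96.3 [278. 260.]
screw [583.5 410.7] [284. 288.]
screw [582.9 415.7] [284. 279.]
screw [582.5 420.8] [285. 269.]
screw [582.  425.7] [285. 259.]
screw [581.4 430.8] [285. 249.]
screw [580.9 436. ] [285. 239.]
```

View pics/w9c.png

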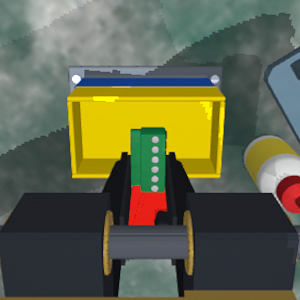

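The plug sits centred over the yellow tray. The screw row puts its offset at about 8.5 mm, so I'll correct by 2 mm and lower.

Emit:
apply_moves(
  increments=[
    [0.95,10,-1.8,-1,0],
    [0.95,15,0,0,0],
    [0.95,12,0,0,0],
    [0.95,8,0,0,0],
    [0.95,3.5,0,0,0],
    [0.95,0,0,0,0],
    [0.95,0,0,0,0],
    [0.95,0,0,0,0],
  ],
)

```text
t: 28.45
eef_pos: [578.6, 412.7, 61.6]
tcp_rot: [-2.955, 1.571, -2.857]
ft_force: [-1.6, -2.1, 4.0]
opening: 0.183
```

Run:
```python
from h import *
plan(578.8,413,62,5.6)
```

```text
t 28.4 at [578.6 412.7  61.6] jaw 5.6 j6 25.0 -> 30 TURN 0.0 SHIFT xyz [-0.4  0.2  0.3] op 0.183 F [-1.6 -2.1  4. ]
```

Emit:
apply_moves(
  increments=[
    [0.65,0,0,0,0],
    [0.65,0,0,0,0],
    [0.65,0,0,0,0],
    [0.65,-10,0,0,0],
    [0.65,-30,0,0,0],
    [0.65,-40,0,0,0],
    [0.5,-40,0,0,0],
    [0.3,-20,0,0,0],
    [0.3,0,0,0,0],
    [0.3,0,0,0,0],
  ],
)

```text
t: 29.45
eef_pos: [578.4, 412.7, 201.7]
tcp_rot: [0.641, 1.571, 0.739]
ft_force: [-0.4, -1.1, -0.5]
opening: 0.629
```

Run:
```python
from h import *
plan(640,332,200,81.2)
w=shot('wrist','w10.png')
for b in blobs(w,(45,100,40),(85,255,255),59,amin=50,roi=(150,50,400,300)): print('plug',*b)
for b in blobs(w,(22,120,80),(34,255,255),71,amin=1500,roi=(150,50,400,300)): print('yel',*b)
for b in blobs(w,(0,0,170),(180,50,255),59,amin=4,roi=(200,100,350,250),k=1): print('screw',b[1],b[4])
```

```text
t 29.4 at [578.4 412.7 201.7] jaw 5.6 j6 25.0 -> -54 TURN -75.6 SHIFT xyz [  1.7 -73.2 -70.3] op 0.629 F [-0.4 -1.1 -0.5]
plug 609.5 [577.3 422.7] [15.2 30.8] 95.6 [278. 193.]
yel 6945.5 [577.9 423.9] [53.6 88.3] 5.6 [279. 194.]
screw [581.8 409.2] [282. 208.]
screw [580.5 424.5] [282. 190.]
screw [579.7 429.8] [282. 184.]
screw [579.5 434.6] [282. 178.]
screw [616.9 455.3] [330. 158.]
screw [532.1 446.9] [225. 157.]
screw [553.5 454.3] [252. 151.]
screw [540.6 488. ] [239. 106.]
screw [528.8 488.1] [224. 105.]
screw [517.7 477.4] [208. 115.]
```

The plug lies flat in the yellow tray. Next is the lid, gripped high on its handle to clear the bottle.

Emit:
apply_moves(
  increments=[
    [0.4,0,0,0,-7.6],
    [0.4,0,0,0,-7.6],
    [0.4,0,0,0,-7.6],
    [0.4,0,0,0,-7.6],
    [0.4,0,0,0,-7.6],
    [0.4,0,0,0,-7.6],
    [0.4,0,0,0,-7.6],
    [0.4,0,0,0,-7.6],
    [0.4,0,0,0,-7.6],
    [0.4,0,0,0,-7.2],
  ],
)

```text
t: 30.5
eef_pos: [578.2, 412.5, 199.7]
tcp_rot: [2.236, 1.568, -2.625]
ft_force: [0.1, -0.7, 0.6]
opening: 0.599
```

Emit:
apply_moves(
  increments=[
    [0.4,0,-16,-16,0],
    [0.4,0,-20,-20,0],
    [0.4,0,-20,-20,0],
    [0.4,0,-12,-12,0],
    [0.4,0,0,0,0],
    [0.4,0,0,0,0],
  ],
)

```text
t: 31.1
eef_pos: [635.1, 335.4, 200.9]
tcp_rot: [1.81, 1.57, -3.057]
ft_force: [-0.4, 0.2, -0.6]
opening: 0.601
```

Run:
```python
from h import *
w=shot('wrist','w11.png');c=shot('top')
for b in blobs(w,(0,120,80),(8,255,255),7,amin=2000,roi=(180,80,380,290)): print('lid',*b)
for b in blobs(w,(0,0,0),(180,255,60),27,amin=100,roi=(240,130,320,250)): print('handle',*b)
for b in blobs(c,(22,120,80),(34,255,255),70,roi=(195,170,265,260)): print('yel',*b)
for b in blobs(c,(45,100,40),(85,255,255),58,roi=(195,170,265,260)): print('plug',*b)
plan(609.5,331,100,81.2)
```

```text
lid 4680.0 [613.6 330.3] [50.3 87.7] 171.2 [269. 167.]
handle 565.5 [612.1 330.6] [12.5 40.2] 171.1 [268. 171.]
t 31.2 at [634.7 336.1 201.4] jaw 81.3 j6 -59.0 -> -53 TURN 0.1 SHIFT xyz [101.4  24.1  -8.9] op 0.6 F [ 1.   0.  -0.2]
```

Emit:
apply_moves(
  increments=[
    [0.4,20,12,-5,0],
    [0.4,35,12,-4,0],
    [0.4,40,0,0,0],
    [0.4,35,0,0,0],
    [0.4,27,0,0,0],
    [0.4,15,0,0,0],
    [0.4,5,0,0,0],
    [0.4,0,0,0,0],
    [0.4,0,0,0,0],
  ],
)

```text
t: 32.1
eef_pos: [610.9, 330.4, 26.1]
tcp_rot: [-0.98, 1.569, 0.438]
ft_force: [-0.6, 0.2, 0.1]
opening: 0.599
```

Emit:
apply_moves(
  increments=[
    [0.95,0,0,0,0],
    [0.95,0,0,0,0],
    [0.95,0,0,0,0],
    [0.95,0,0,0,0],
    [0.95,0,0,0,0],
    [0.95,0,0,0,0],
    [0.95,0,0,0,0],
    [0.95,0,0,0,0],
  ],
)

```text
t: 32.9
eef_pos: [610.4, 330.0, 24.7]
tcp_rot: [-0.205, 1.571, 1.212]
ft_force: [-0.4, -0.1, 0.9]
opening: 0.144
```

Emit:
apply_moves(
  increments=[
    [0.95,-10,0,0,0],
    [0.95,-20,0,0,0],
    [0.95,-35,0,0,0],
    [0.95,-40,0,0,0],
    [0.95,-40,0,0,0],
    [0.95,-20,0,0,0],
    [0.95,0,0,0,0],
    [0.95,0,0,0,0],
  ],
)

```text
t: 33.7
eef_pos: [610.0, 329.8, 189.5]
tcp_rot: [1.259, 1.571, 2.676]
ft_force: [-0.8, 0.4, -0.3]
opening: 0.143
```

Run:
```python
from h import *
plan(578.3-4*.995,421.5-4*.098,130,95.6)
```

```text
t 33.7 at [610.  329.8 189.5] jaw 81.2 j6 -58.0 -> -59 TURN -14.4 SHIFT xyz [59.5 26.6 94.3] op 0.143 F [-0.8  0.4 -0.3]
```

Emit:
apply_moves(
  increments=[
    [0.95,0,0,0,-7.2],
    [0.95,0,0,0,-7.2],
    [0.95,0,6,20,0],
    [0.95,0,8,30,0],
    [0.95,0,8,30,0],
    [0.95,20,3.6,14.3,0],
    [0.95,25,0,0,0],
    [0.95,15,0,0,0],
    [0.95,0,0,0,0],
    [0.95,0,0,0,0],
  ],
)

```text
t: 34.7
eef_pos: [575.9, 420.9, 129.4]
tcp_rot: [2.002, 1.57, -2.613]
ft_force: [0.3, 1.2, -0.5]
opening: 0.146
```

Emit:
apply_moves(
  increments=[
    [0.95,0,0,0,0],
    [0.95,0,0,0,0],
  ],
)

```text
t: 34.9
eef_pos: [576.2, 421.2, 130.8]
tcp_rot: [-1.095, 1.569, 0.573]
ft_force: [-1.0, 0.5, -0.5]
opening: 0.144
```

Run:
```python
from h import *
w=shot('wrist','w12.png');s=shot('side');z=status.state()['eef_pos'][2]
plan(578.3-3*.995,421.5-3*.098,93,95.6)
for b in blobs(w,(0,120,80),(8,255,255),z-24.7+7,amin=2000,roi=(150,80,400,400)): print('lid',*b)
a=cv2.resize(cv2.cvtColor(s['pixels'],cv2.COLOR_RGB2BGR)[150:290,190:320],(390,420))
b=w['pixels'][:,130:430,::-1]
cv2.imwrite('pics/m12.png',np.hstack([a,b]))
```

```text
t 35.0 at [576.  421.2 130.5] jaw 95.6 j6 -65.0 -> -59 TURN -0.0 SHIFT xyz [37.5  0.7  0. ] op 0.144 F [-0.7  0.2  0.3]
lid 6644.0 [563.2 420.4] [50.  55.4] 5.6 [278. 238.]
```

View pics/m12.png

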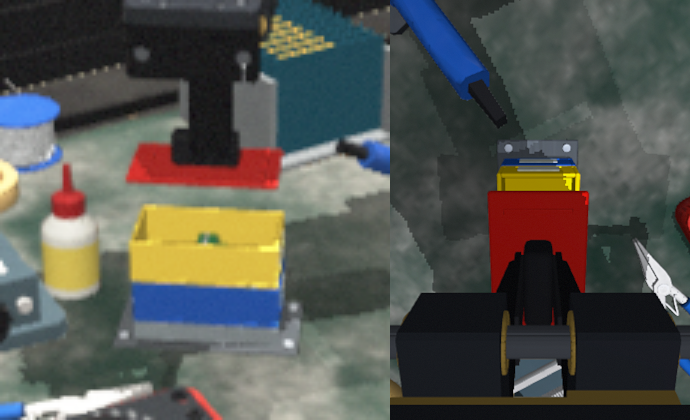

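The tower is square and the lid hangs level above it. Its near edge puts the centre at x≈579.5. I'll lower it.

Emit:
apply_moves(
  increments=[
    [0.95,12,0.7,0,0],
    [0.95,12,0,0,0],
    [0.95,8,0,0,0],
    [0.95,4,0,0,0],
    [0.95,2,0,0,0],
    [0.95,0,0,0,0],
    [0.95,0,0,0,0],
  ],
)

```text
t: 35.7
eef_pos: [574.6, 421.1, 92.6]
tcp_rot: [2.036, 1.57, -2.579]
ft_force: [-6.6, -4.2, 10.1]
opening: 0.149
```

Emit:
apply_moves(
  increments=[
    [0.6,0,0,0,0],
    [0.6,0,0,0,0],
    [0.6,0,0,0,0],
    [0.6,-10,0,0,0],
    [0.6,-30,0,0,0],
    [0.6,-40,0,0,0],
    [0.6,-30,20,-30,0],
    [0.6,0,20,-40,0],
    [0.6,0,20,-40,0],
    [0.6,0,0,-30,0],
  ],
)

```text
t: 36.7
eef_pos: [527.0, 274.3, 202.9]
tcp_rot: [-1.228, 1.571, 0.441]
ft_force: [0.9, 0.7, -0.3]
opening: 0.397
```

Emit:
apply_moves(
  increments=[
    [0.6,0,0,-30,0],
    [0.6,0,0,0,0],
    [0.6,0,0,0,0],
  ],
)

```text
t: 37.0
eef_pos: [532.2, 246.0, 202.3]
tcp_rot: [-1.135, 1.57, 0.532]
ft_force: [-0.2, -0.2, -0.3]
opening: 0.401
```

Run:
```python
from h import *
c=shot('top');s=shot('side')
for b in blobs(c,(0,120,80),(8,255,255),75,roi=(190,160,265,270)): print('lid',*b)
for b in blobs(c,(100,120,60),(125,255,255),56,roi=(320,85,365,135)): print('reel',*b)
for b in blobs(c,(8,120,80),(28,255,255),6,roi=(318,325,345,352)): print('choke',*b)
for b in blobs(c,(0,120,80),(10,255,255),80,roi=(230,145,255,170),amin=30): print('bottle',*b)
a=cv2.resize(cv2.cvtColor(s['pixels'],cv2.COLOR_RGB2BGR)[170:290,190:320],(455,420))
b=cv2.resize(c['pixels'][170:255,190:275,::-1],(345,420))
cv2.imwrite('pics/m13.png',np.hstack([a,b]));st=status.state();print(st['t'],st['eef_pos'],st['ft_force'])
```

```text
lid 1340.0 [578.8 421.8] [50.2 88.2] 5.6 [221. 208.]
reel 908.5 [761.6 209.4] [57.9 65. ] 179.8 [341. 109.]
bottle 84.5 [672.3 387.9] [17.8 19.5] 90.1 [241. 155.]
37.1 [531.92362452 246.93993589 201.90344459] [ 0.23443324 -0.04826847  0.31261866]
```

The picture limit is reached, so I'll check the lid's height and level numerically in the side view.

Run:
```python
from h import *
s=shot('side');hsv=cv2.cvtColor(s['pixels'],cv2.COLOR_RGB2HSV)
a=np.radians(5.6);ex=np.array([np.cos(a),np.sin(a)]);ey=np.array([-ex[1],ex[0]])
def corner(l,w,z): return np.round(proj(s,[*(np.array([578.5,421.5])+ex*l*44+ey*w*25),z]),1)
for n,lo,hi,z0,z1 in [('lid',(0,120,60),(8,255,255),71,75),('yel',(22,100,60),(34,255,255),44,71),('blue',(100,100,40),(125,255,255),17,44)]:
    m=cv2.inRange(hsv,np.array(lo),np.array(hi));q=np.zeros_like(m);q[180:300,215:320]=m[180:300,215:320]
    k=cv2.findContours(q,cv2.RETR_EXTERNAL,cv2.CHAIN_APPROX_NONE)[0];k=max(k,key=cv2.contourArea)[:,0]
    col=lambda u:(k[k[:,0]==u][:,1].min(),k[k[:,0]==u][:,1].max())
    print(n,'bbox',k.min(0),k.max(0),'cols',{u:tuple(map(int,col(u))) for u in(240,260,275)},'expected near edge, bottom/top:',[corner(l,1,z) for l in(1,-1) for z in(z0,z1)])
```

```text
lid bbox [233 216] [284 231] cols {240: (216, 229), 260: (225, 230), 275: (218, 231)} expected near edge, bottom/top: [array([232.3, 230.8]), array([232.3, 228.8]), array([282.1, 233.3]), array([282.2, 231.3])]
yel bbox [233 230] [283 245] cols {240: (230, 243), 260: (232, 244), 275: (232, 245)} expected near edge, bottom/top: [array([232.8, 244.2]), array([232.3, 230.8]), array([281.9, 246.7]), array([282.1, 233.3])]
blue bbox [234 244] [283 258] cols {240: (245, 256), 260: (246, 257), 275: (247, 258)} expected near edge, bottom/top: [array([233.2, 257.2]), array([232.8, 244.2]), array([281.7, 259.8]), array([281.9, 246.7])]
```

```bash
python3 -c "
from h import *
print(env.job_done())"
```

```text
the job is handed in; nothing more can be done
None
```

The tower is built on the grey dock and handed in, about 37 s into the 120 s allowed. It holds the blue tray with the heat sink, the yellow tray with the green plug, and the red lid, in that order; `env.job_done()` gives no verdict.

**Placement:** In the last top view the lid was centred at about (578.8, 421.8) with its long axis at 5.6°. The dock measured (577.5, 421.7) at the same angle. In the side view the lid, yellow and blue edges lay one directly on the other, within about 1 pixel of the positions expected for fully seated parts, and level.

**Contents:** Seen in the camera pictures before they were covered, the heat sink and the plug lay flat on their tray floors. Contact forces when seating the parts stayed at or below about 13 N.

**Bystanders:** The reel and bottle measured the same as at the start. I had no clear view of the choke in that last top view, since the arm probably hid it. My moves did not go near it after the blue tray was lifted.

I used all 16 pictures, so the final view of the tower was checked by numbers only.

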